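# Tip chocolates into the tub, snap its lid on and keep it pressed

## Robot

A 6-joint arm with a two-finger parallel gripper is mounted at the origin on a cart in front of the work surface, level with it; the furniture and walls round the work are solid. World frame = base frame: x ahead of the robot, y to its left, z up, the work surface at z = 0. Lengths are in m, angles in rad, forces in N, time in s.
With the tool pointing down it reaches from about 0.35 to 0.85 m from the base axis. Payload 8.1 kg.
Tool frame: the origin (TCP) lies at the very end of the fingers, on their centre line; the grasp point (between the pads) lies 19 mm behind it; z points along the fingers, y is the line along which they close (so a half turn about z gives the same grasp; the last joint's range is limited). The gripper opens to 93 mm and grips with 3 to 60 N. Pads are 15 mm wide; open, the fingers measure 128 mm over their backs; the gripper's body (75 mm by 188 mm) begins 65 mm behind the grasp point.
Start: joints at [1.232, 0.13, 1.488, -0, 1.523, -0.085], TCP at [0.151, 0.581, 0.191] pointing down, gripper open.
Joint ranges: [-2.96, 2.96], [-0.89, 2.26], [0.02, 2.5], [-1.34, 4.48], [0, 2.73], [-2.66, 2.66]. Speed limits (rad/s): [2.39, 2.39, 2.79, 3.14, 3.14, 3.14].

## Interface

Orientations are given as a unit quaternion [x, y, z, w].
In Python, from station import telemetry, optics, r, spotter gives the robot as it stands.
- The arm moves only by the tool play_rows, never from a script. Its argument "increments" is a list of rows, each an object with "linear": the shift along the tool's x, y, z as a fraction of full scale, a list of three; "delta_rot": the turn, a rotation vector about the tool's x, y, z as a fraction of full scale, a list of three; "jaw": the closure, from -1 (fully open) to 1 (shut), so that 0 is half open. In form: [{"linear": [x, y, z], "delta_rot": [wx, wy, wz], "jaw": jaw}, ...]. A call has 1 to 12 rows; each row is the pose to reach, as a shift and turn from the pose commanded when the call began, along the tool's axes at that moment, turning the shorter way round; what a row does not reach only later rows make up. Full scale, the value 1, is 600 mm for a shift and pi rad for a turn. A row lasts 1/10 s, in which the tool goes at most 50 mm and 8.59 degrees, less where a joint would pass 70% of its speed; a pose out of reach is approached as far as the arm can. A call with a number of a shift or a turn outside -1 to 1 is refused whole. A call with a gripper value outside its range is refused whole. The fingers move at their own pace and stop on an object; the grip force is fixed at half the most. Time passes only in rows, so rows that repeat a pose let the fingers close. It gives the time, the measured TCP pose, the force, the opening and the grip force at its end, in the units of the state.
- telemetry.read_state(): the state, without advancing time (a new reading comes with each control period).
- optics.grab_frame(name): name is "scene" or "top" or "wrist"; returns (picture, depth): 480x640x3 uint8, red, green, blue; 480x640 float32, m along the optical axis (not along the pixel's ray), 0 where there is no reading.
- optics.camera_info(name): a dict with "camera_matrix" (3x3 intrinsics, pixels), "R" (3x3) and "t" (3): a world point X has camera coordinates R X + t; the wrist camera has in their place "hand_eye" (4x4, takes a point from camera to tool coordinates, whose origin is the TCP and whose axes are the flange's). Camera axes: x right, y down, z forward; pixel columns grow to the right and rows downward; lengths in m; the calibration is good to about 2 mm. A picture is of the moment at which its call begins: read the wrist's pose just before it. camera_info takes no time and is no camera call.
- r.job_done(): hands the job in; it is judged then, once.
Trained networks look in the newest picture that a camera, given by its name, has taken for a name from the list of things; names that differ only in an ending like _2 or _b are one class to them, and where a whole thing is asked for, a point or a joint stands for the part that bears it (a point fixed in the world has none). Each returns a list of dicts, best first, with "score" (0 to 1); they miss things now and then, are a little off and sometimes report something else, mostly with a low value. They report only what shows in the picture. A call takes as long as a camera call. They do not tell look-alikes from the thing itself.
- spotter.outline_of(camera, target): "pixels" (480x640 bool, what is visible of it) and "box" ([left, top, right, bottom] in pixels, round what is visible of it).
- spotter.pinpoint(camera, target): "position" ([column, row] in pixels: a listed point, or the origin of a listed thing).
The state is a dict: "time": time; "joint_pos": joint angles; "joint_velocities": joint speeds; "effort": joint torques, N m; "ee_pos": TCP position; "tcp_rot": TCP orientation; "force": force on the tool from outside, world axes, zero at the start; "ft_torque": the same for the moment, N m; "width": finger opening in m; "gripper_force": force on a finger pad.
Only numpy, scipy, OpenCV 4.12 (cv2) and the standard library are available. Lean on these libraries where they do the work, as an engineer would, in place of code of your own. Each camera call takes 0.05 s, during which the arm holds its last target. There are 200 camera calls.

## Task

Lift the red bar of the hinged steel tray so that its three chocolates slide into the blue tub, without touching the chocolates with the gripper, and lower the tray again. Then take the orange lid by its black knob, press it straight down into the tub's mouth until it clicks and sits flush on the rim, and do not stop at the click: finish still gripping the knob and still pressing the lid down firmly (about 10 N). Leave the other things on the table where they are.

Things in the scene. Friction and masses are not known exactly. Their poses are not given: they have to be found in the camera images.
- station: Packing station, fixed during the job: a grey base plate 250 x 120 x 8 mm that carries the blue tub and the hinged steel tray. Origin on the table, under the tub's axis; z up; its -x axis points from the tub along the tray to the tray's closed tail end.
- tub: Blue round open tub with white bands, fixed on the station, 135 mm outside, 125 to 127 mm inside diameter, inside depth 85 mm. Origin: centre of its underside, 8 mm above the table. Four sprung steel balls (12 mm across, 8 mm below the rim, at 45, 135, 225, 315 degrees) stick 6 to 7 mm out of the inside wall: the lid's catches.
- tub_rim (a point): Centre of the tub's mouth, at the height of its rim, 98 mm above the table.
- tub_floor (a point): Centre of the tub's inside floor, 13 mm above the table.
- tray (a joint): Angle of the steel tray in rad: 0 level (start and rest), 0.9 fully tipped (stop). Lifting the bar swings it up and toward the tub and tips the mouth over the tub. The floor is polished: chocolates begin to slide at 0.2 to 0.35, and at 0.75 all slide off. The tray weighs 0.3 kg; let go, it falls back to level.
- tray_bar (a point): Middle of the tray's red grip bar: round, 12 mm diameter, parallel to station y, between two uprights 66 mm apart. Tray level: 103 mm from the hinge toward station -x and 110 mm above it (195 mm above the table, 75 mm above the tray's floor). Pinched from above across the bar, it turns in the fingers as the tray swings: the gripper can stay upright and follow the arc (radius 151 mm).
- lid: Orange snap lid, about 0.15 kg, round, lying plug down on the table. Origin: centre of the plug's underside; z up. From below: plug 29 mm high (104 mm diameter at the foot, tapering out to a 121 mm bulge at 10 to 13 mm, then a 111 mm groove), flange 145 mm diameter at 29 to 34 mm, black round knob 34 mm diameter at 34 to 66 mm.
- lid_seat (a point): Centre of the flange's underside, on the lid's axis 29 mm above its origin; coincides with tub_rim when the lid is home. Pressed in, the lid meets the catches about 18 mm before home and resists with some 10 N until 12 mm; then the force drops, the catches snap into the groove and pull it down, slack for the last 2 mm; then the flange lands on the rim.
- lid_knob (a point): Grip point on the lid's axis, in the black knob, 56 mm above the lid's origin, 22 mm above the flange's top and 10 mm below the knob's top.
- choc_a: Dark piped chocolate, about 43 mm wide and 28 mm high, 18 g, nearest the tub on the tray. Origin: centre of its underside.
- choc_b: Dark piped chocolate, about 43 mm wide and 28 mm high, 18 g, the middle one on the tray. Origin: centre of its underside.
- choc_c: Dark piped chocolate, about 43 mm wide and 28 mm high, 18 g, nearest the tail on the tray. Origin: centre of its underside.
- sticker_roll: White roll of stickers lying flat, 66 mm diameter, 24 mm high; leave alone. Origin: centre of its underside.
- ribbon: Red ribbon spool lying flat, 85 x 77 x 22 mm; leave alone. Origin: centre of its underside.
- date_stamp: Hand stamp with a brown grip, 32 x 48 mm, 62 mm high; leave alone. Origin: centre of its underside.
- timer: White kitchen timer standing on edge, 26 x 62 x 62 mm; leave alone. Origin: centre of its underside.
- tray_hinge (a point): Middle of the tray's hinge axis, which is level and parallel to the station's y: 82 mm from the tub's axis toward station -x, 85 mm above the table, under the tray's open mouth. Level, the tray's floor is 120 mm above the table, its side walls end at 144 mm; inside it is 64 mm wide and 150 mm long; its mouth is 80 mm from the tub's axis.
- lid_top_right: Top one of a fixed stack of cream and blue tin lids, 260 mm diameter, standing on the table between the station and the orange lid; the stack's top is 185 mm above the table. An obstacle: pass over or round it. Origin: centre of this top lid's underside.
There are look-alikes about, which are no part of the job. Leave any turquoise or yellow look-alike of the choc_c alone.

How it is judged:
On the way, in this order (a step that is already met when the one before it is completed fails the run):
1. all three chocolates have slid into the tub (horizontal distance between each of choc_a, choc_b, choc_c and tub_floor below 0.066 m and z of choc_a in the frame of tub_floor between -0.01 and 0.07 m and z of choc_b in the frame of tub_floor between -0.01 and 0.07 m and z of choc_c in the frame of tub_floor between -0.01 and 0.07 m), for 0.2 s.
2. the lid has clicked in and sits on the rim (horizontal distance between lid_seat and tub_rim below 0.004 m and z of lid_seat in the frame of tub_rim between -0.004 and 0.002 m and angle between lid's own z axis and vertical below 0.06 rad), for 0.2 s.
At the end, for the whole second after the job is handed in: All chocolates in the tub (within 66 mm of its axis, under 70 mm above its floor); tray level again (under 0.12 rad); lid home (2 mm of the rim, 4 mm of the axis, 0.06 rad of level), gripped by the fingers (over 2 N) and pressed onto the tub with over 4 N (all of step 1 and all of step 2 and value of joint tray below 0.12 rad and contact force between lid and tub above 4 N and contact force between the fingers and lid above 2 N); the arm keeps its last pose, push and grip.
It fails at once if the gripper touches a chocolate (contact force between the fingers and choc_a above 0.3 N or contact force between the fingers and choc_b above 0.3 N or contact force between the fingers and choc_c above 0.3 N).
It fails at once if the sticker roll, ribbon, stamp or timer is disturbed (moved over 30 mm) (distance of any of sticker_roll, ribbon, date_stamp, timer from where it was at the start of the episode above 0.03 m).
It also fails if it takes over 67 s, if anything falls off the work surface, if the arm or the gripper's body presses on something with over 40 N, if the wrist force passes 120 N, or if a joint passes its speed limit or range.

## Working session

There is one attempt and no reset: what is moved stays moved. The work goes in short steps, Python scripts to look and compute and a tool call to move; the robot and the scene stay as the last step left them, time stands still between calls to the robot, and variables do not carry over. Pictures are saved under pics/ and viewed, at most 10 in all, crops included, and the job is handed in when it is done.

Besides the shell and the picture viewer there is one more tool, called after ">>>" as name([rows], argument=value, ...), one row to a line, values as JSON. play_rows: Moves the arm, as the interface text tells. Its arguments: {"type":"object","properties":{"increments":{"type":"array"}},"required":["increments"]}

```bash
mkdir -p pics
cat > h.py <<'E'
import numpy as np, cv2
from scipy.spatial.transform import Rotation as R
from station import telemetry, optics, r, spotter
def cam(name):
    i=optics.camera_info(name);K=np.array(i["camera_matrix"])
    if "R" in i: return K,np.array(i["R"]),np.array(i["t"])
    s=telemetry.read_state();T=np.eye(4);T[:3,:3]=R.from_quat(s["tcp_rot"]).as_matrix();T[:3,3]=s["ee_pos"]
    W=T@np.array(i["hand_eye"]);return K,W[:3,:3].T,-W[:3,:3].T@W[:3,3]
def atz(c,px,z):
    K,Rm,t=c;d=Rm.T@np.linalg.inv(K)@np.array([px[0],px[1],1.]);o=-Rm.T@t
    return o+d*(z-o[2])/d[2]
def cloud(c,depth):
    K,Rm,t=c;v,u=np.mgrid[0:480,0:640];p=np.stack([(u-K[0,2])/K[0,0]*depth,(v-K[1,2])/K[1,1]*depth,depth],-1)
    return (p-t)@Rm
E
python3 - <<'E'
from h import *
np.set_printoptions(precision=4,suppress=True)
print(telemetry.read_state())
for n in("scene","top"):
    c=cam(n);im,d=optics.grab_frame(n);cv2.imwrite(f"pics/{n}.png",im[:,:,::-1]);np.savez(f"{n}.npz",im=im,d=d)
    P=cloud(c,d);print(n,"campos",-c[1].T@c[2])
    for t,z in(("tub_rim",.098),("tray_bar",.195),("tray_hinge",.085),("lid_knob",.056),("lid_seat",.029),("lid_top_right",.18),("choc_a",.12),("sticker_roll",0),("ribbon",0),("date_stamp",0),("timer",0)):
        for q in spotter.pinpoint(n,t)[:4]:
            p=q["position"];print(t,round(q["score"],2),np.round(p),atz(c,p,z),P[min(479,int(p[1])),min(639,int(p[0]))])
E
```

```text
{'time': 0.0, 'joint_pos': array([ 1.2316,  0.1311,  1.4893, -0.    ,  1.523 , -0.0854]), 'joint_velocities': array([ 0.0005,  0.001 ,  0.0008,  0.0008,  0.0004, -0.0005]), 'effort': array([  0.0002, -55.9842, -49.1764,   0.0771,   0.0351,  -0.0002]), 'ee_pos': array([0.1504, 0.5802, 0.1901]), 'tcp_rot': array([ 0.1266,  0.992 , -0.0009, -0.0002]), 'force': array([ 0.2765,  0.6075, -0.2179]), 'ft_torque': array([ 0.0244, -0.0126, -0.0382]), 'gripper_force': 0.0, 'width': 0.09305814924619459}
scene campos [-0.0533 -0.4583  1.0504]
tub_rim 0.57 [430. 254.] [ 0.6152 -0.2002  0.098 ] [ 0.6713 -0.1781  0.0177]
tray_bar 0.73 [376. 287.] [ 0.4349 -0.188   0.195 ] [ 0.4329 -0.1878  0.1973]
tray_hinge 0.84 [407. 285.] [ 0.5362 -0.1988  0.085 ] [ 0.5121 -0.209   0.1244]
lid_knob 0.68 [195. 244.] [0.3826 0.2127 0.056 ] [0.3791 0.2078 0.0646]
lid_knob 0.56 [292. 309.] [ 0.38   -0.0442  0.056 ] [ 0.4026 -0.0217  0.0033]
lid_knob 0.18 [428. 279.] [ 0.5899 -0.2162  0.056 ] [ 0.6179 -0.2057  0.0127]
lid_seat 0.92 [201. 253.] [0.3858 0.2046 0.029 ] [0.3791 0.1951 0.0472]
lid_seat 0.26 [366. 321.] [ 0
[... 1431 characters left out ...]
.3541 -0.1085  0.01  ]
choc_a 0.6 [414. 299.] [ 0.4124 -0.1863  0.12  ] [ 0.4131 -0.1816  0.1414]
sticker_roll 0.63 [325. 300.] [ 0.4029 -0.0218  0.    ] [ 0.4036 -0.0216  0.0059]
sticker_roll 0.49 [414. 199.] [ 0.6169 -0.2065  0.    ] [ 0.6162 -0.2038  0.0101]
sticker_roll 0.42 [210. 303.] [0.3936 0.2174 0.    ] [0.398  0.2072 0.0619]
ribbon 0.95 [208. 163.] [0.6876 0.2299 0.    ] [0.6865 0.2274 0.0148]
ribbon 0.71 [220. 199.] [0.6107 0.2023 0.    ] [0.6043 0.1937 0.0498]
date_stamp 0.81 [274. 309.] [0.3834 0.0845 0.    ] [0.3882 0.0811 0.0597]
date_stamp 0.53 [410. 272.] [ 0.4637 -0.1984  0.    ] [ 0.4624 -0.1764  0.1378]
timer 0.69 [222. 196.] [0.6186 0.1987 0.    ] [0.6108 0.1878 0.0614]
```

View pics/top.png

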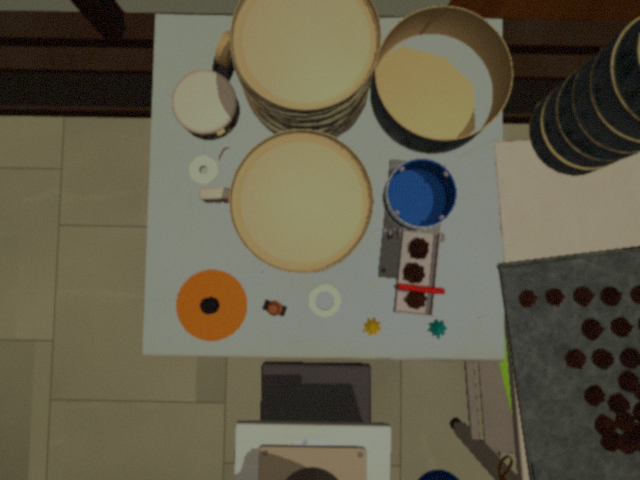

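View pics/scene.png

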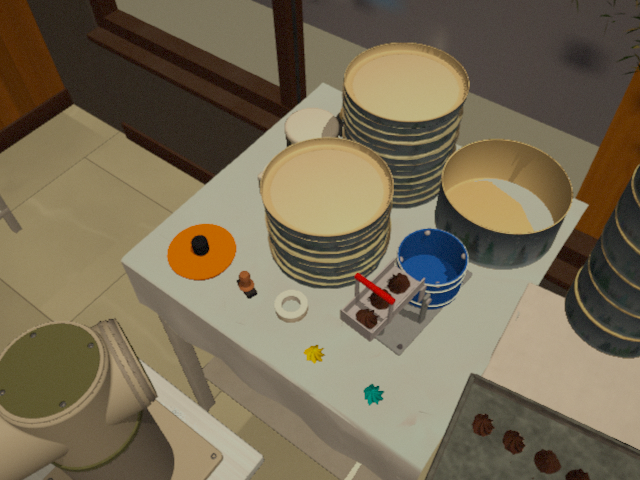

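The top view shows the tub at (421,192), the red bar at (420,290), three dark chocolates at (418,247), (413,272) and (416,299), and the orange lid's knob at (210,306). The stamp is at (274,308), close to the lid, and the tin stack is at (300,201). I'll refine the bar, tub and lid positions from depth.

Run:
```python
from h import *
np.set_printoptions(precision=4,suppress=True)
from scipy.optimize import least_squares
def circ(p):
    f=lambda q:np.hypot(p[:,0]-q[0],p[:,1]-q[1])-q[2]
    return least_squares(f,[*p[:,:2].mean(0),.07],loss="soft_l1",f_scale=.002).x
for n in("scene","top"):
    z=np.load(n+".npz");im,d=z["im"],z["d"];c=cam(n);P=cloud(c,d);X,Y,Z=np.moveaxis(P,-1,0)
    H=cv2.cvtColor(im,cv2.COLOR_RGB2HSV);h,s,v=np.moveaxis(H,-1,0)
    # bar
    m=((h<6)|(h>174))&(s>170)&(v>90)&(X>.35)&(X<.55)&(Y<-.1)&(Y>-.3)&(Z>.15)
    p=P[m];mu=p.mean(0);u,sv,vt=np.linalg.svd(p[:,:2]-mu[:2]);q=(p[:,:2]-mu[:2])@vt[0]
    lo,hi=q.min(),q.max();print(n,"bar",m.sum(),mu,"mid",mu[:2]+vt[0]*(lo+hi)/2,"dir",vt[0],"len",hi-lo,"z max",np.percentile(p[:,2],95))
    # bar by pixel, plane z=.2
    # lid
    m=(h>6)&(h<20)&(s>180)&(X>.28)&(X<.5)&(Y>.1)&(Y<.32)&(d>0)
    p=P[m];cs=max(cv2.findContours(m.astype(np.uint8),cv2.RETR_EXTERNAL,cv2.CHAIN_APPROX_NONE)[0],key=len)[:,0]
    w=np.array([atz(c,a,.034) for a in cs]);print("lid",circ(w),np.median(p[:,2]))
    m=(np.hypot(X-.387,Y-.211)<.04)&(Z>.055)&(Z<.075);print("knob top",m.sum(),P[m].mean(0),[np.ptp(P[m][:,i]) for i in(0,1)])
    m=(np.hypot(X-.617,Y+.205)<.09)&(Z>.092)&(Z<.104);print("rim",m.sum(),circ(P[m]),P[m][:,2].mean())
    m=(np.hypot(X-.585,Y-.03)<.14)&(Z>.15);print("stack",np.percentile(Z[m],[5,50,95]),circ(P[m]))
    m=(np.hypot(X-.46,Y+.2)<.13)&(Z>.115)&(Z<.15)&(s<80);p=P[m][:,:2];mu=p.mean(0);print("tray",mu,np.linalg.svd(p-mu)[2][0],cv2.minAreaRect(p.astype(np.float32)))
```

```text
scene bar 296 [ 0.4298 -0.189   0.1976] mid [ 0.4299 -0.1872] dir [-0.1013 -0.9949] len 0.08059635716377601 z max 0.2007283235082804
lid [0.3883 0.2058 0.0704] 0.031920981134725294
knob top 205 [0.3871 0.2062 0.0626] [np.float64(0.03397745222468884), np.float64(0.03889128477417639)]
rim 587 [ 0.6142 -0.2043  0.0656] 0.09546557937301858
stack [0.1597 0.1635 0.1778] [0.5885 0.0291 0.0967]
tray [ 0.4513 -0.1875] [-0.9951  0.099 ] ((0.45895445346832275, -0.1911250501871109), (0.08058153837919235, 0.15610423684120178), 84.15794372558594)
top bar 229 [ 0.4333 -0.1843  0.1996] mid [ 0.4332 -0.1853] dir [-0.0922 -0.9957] len 0.07901338682850226 z max 0.20262851768870907
lid [0.3913 0.208  0.0683] 0.033518932030335055
knob top 244 [0.3922 0.2074 0.065 ] [np.float64(0.0316315140053664), np.float64(0.032918593653332384)]
rim 754 [ 0.6175 -0.2039  0.0659] 0.09651140328379022
stack [0.1615 0.1648 0.1733] [0.5896 0.0267 0.0928]
tray [ 0.466  -0.1911] [-0.9941  0.1083] ((0.46234893798828125, -0.18827638030052185), (0.07918915152549744, 0.15406031906604767), 83.51395416259766)
```

```bash
cat >> h.py <<'E'
def go(p,yaw=None,base=None):
    """numbers for a move of the TCP to world p with tool y at yaw (tool down); assumes commanded=measured pose"""
    s=telemetry.read_state();T=R.from_quat(s["tcp_rot"]);e=np.array(s["ee_pos"])
    lin=T.inv().apply(np.array(p)-e)/.6
    if yaw is None: return np.round(lin,4)
    y=np.array([np.cos(yaw),np.sin(yaw),0]);z=np.array([0,0,-1.]);G=R.from_matrix(np.stack([np.cross(y,z),y,z],1))
    return np.round(lin,4),np.round((T.inv()*G).as_rotvec()/np.pi,4)
E
python3 -c "
from h import *
print(go([.42,.2,.3],-.1),go([.432,-.1855,.26],-.1))"
```

```text
(array([-0.5939, -0.5016, -0.1814]), array([-0.   , -0.   ,  0.451])) (array([-0.7746, -1.1185, -0.1148]), array([-0.   , -0.   ,  0.451]))
```

>>> play_rows([
  {"linear": [-0.594,-0.5016,-0.1814],"delta_rot": [0,0,0.451],"jaw": 0.1},
  {"linear": [-0.594,-0.5016,-0.1814],"delta_rot": [0,0,0.451],"jaw": 0.1},
  {"linear": [-0.594,-0.5016,-0.1814],"delta_rot": [0,0,0.451],"jaw": 0.1},
  {"linear": [-0.594,-0.5016,-0.1814],"delta_rot": [0,0,0.451],"jaw": 0.1},
  {"linear": [-0.594,-0.5016,-0.1814],"delta_rot": [0,0,0.451],"jaw": 0.1},
  {"linear": [-0.594,-0.5016,-0.1814],"delta_rot": [0,0,0.451],"jaw": 0.1},
  {"linear": [-0.594,-0.5016,-0.1814],"delta_rot": [0,0,0.451],"jaw": 0.1},
  {"linear": [-0.594,-0.5016,-0.1814],"delta_rot": [0,0,0.451],"jaw": 0.1},
  {"linear": [-0.594,-0.5016,-0.1814],"delta_rot": [0,0,0.451],"jaw": 0.1},
  {"linear": [-0.594,-0.5016,-0.1814],"delta_rot": [0,0,0.451],"jaw": 0.1},
  {"linear": [-0.594,-0.5016,-0.1814],"delta_rot": [0,0,0.451],"jaw": 0.1},
  {"linear": [-0.594,-0.5016,-0.1814],"delta_rot": [0,0,0.451],"jaw": 0.1},
])

```text
time: 2.4
ee_pos: [0.4202, 0.1997, 0.3]
tcp_rot: [0.742, 0.671, 0.0, -0.0]
force: [-0.2, 0.4, -0.4]
width: 0.0418
gripper_force: 0.0
```

```bash
python3 -c "
from h import *
s=telemetry.read_state();print(s['time'],s['ee_pos'],s['tcp_rot'],s['width'],s['joint_pos'])
print(go([.431,-.1855,.27],-.1))"
```

```text
2.4 [0.42020129 0.19972287 0.30003703] [ 7.41765102e-01  6.70659739e-01  1.39930408e-04 -1.69457051e-04] 0.04178651914279374 [ 3.33054864e-01 -2.56558526e-01  1.66282043e+00  4.27159779e-04
  1.73520580e+00  4.33725392e-01]
(array([-0.637 ,  0.0824,  0.0498]), array([-0.    , -0.0001, -0.0002]))
```

>>> play_rows([
  {"linear": [-0.637,0.0824,0.05],"delta_rot": [0,0,0],"jaw": 0.1},
  {"linear": [-0.637,0.0824,0.05],"delta_rot": [0,0,0],"jaw": 0.1},
  {"linear": [-0.637,0.0824,0.05],"delta_rot": [0,0,0],"jaw": 0.1},
  {"linear": [-0.637,0.0824,0.05],"delta_rot": [0,0,0],"jaw": 0.1},
  {"linear": [-0.637,0.0824,0.05],"delta_rot": [0,0,0],"jaw": 0.1},
  {"linear": [-0.637,0.0824,0.05],"delta_rot": [0,0,0],"jaw": 0.1},
  {"linear": [-0.637,0.0824,0.05],"delta_rot": [0,0,0],"jaw": 0.1},
  {"linear": [-0.637,0.0824,0.05],"delta_rot": [0,0,0],"jaw": 0.1},
  {"linear": [-0.637,0.0824,0.05],"delta_rot": [0,0,0],"jaw": 0.1},
])

```text
time: 3.3
ee_pos: [0.4305, -0.1874, 0.2685]
tcp_rot: [0.742, 0.67, -0.001, -0.001]
force: [0.2, 0.9, 0.1]
width: 0.0416
gripper_force: 0.0
```

Run:
```python
from h import *
np.set_printoptions(precision=4,suppress=True)
s=telemetry.read_state();print(s['time'],s['ee_pos'])
c=cam("wrist");im,d=optics.grab_frame("wrist");cv2.imwrite("pics/w1.png",im[:,:,::-1]);P=cloud(c,d)
h,sa,v=np.moveaxis(cv2.cvtColor(im,cv2.COLOR_RGB2HSV),-1,0)
m=((h<6)|(h>174))&(sa>170)&(v>60)
print(m.sum(),np.median(P[m&(d>0)],0))
if m.sum():
    ys,xs=np.where(m);w=np.array([atz(c,(x,y),.2) for x,y in zip(xs,ys)]);mu=w[:,:2].mean(0);vt=np.linalg.svd(w[:,:2]-mu)[2];print(mu,vt[0],cv2.minAreaRect(w[:,:2].astype(np.float32)))
print(go([.431,-.1855,.176],-.1))
```

```text
3.3 [ 0.4305 -0.1874  0.2685]
1841 [ 0.4333 -0.1819  0.1998]
[ 0.4333 -0.1828] [-0.0908 -0.9959] ((0.4329410791397095, -0.18528100848197937), (0.08127901703119278, 0.012550657615065575), 83.97840118408203)
(array([-0.0002,  0.0006,  0.1548]), array([-0.0006, -0.0004, -0.0002]))
```

View pics/w1.png

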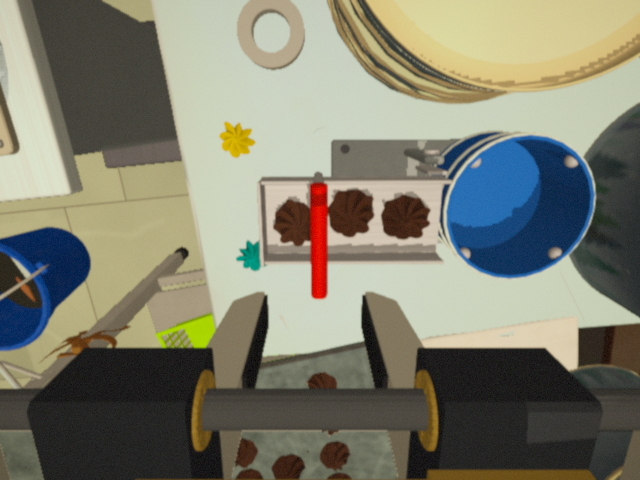

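The wrist view shows the red bar (column 318, rows 183–297) centred between the fingers, three chocolates at (292,220), (352,212), (405,215), and the tub at (517,203). The bar sits at about (0.4328, -0.185), matching the other cameras, so I'll descend and grip it.

>>> play_rows([
  {"linear": [0,0.0035,0.08],"delta_rot": [0,0,0],"jaw": 0.1},
  {"linear": [0,0.0035,0.115],"delta_rot": [0,0,0],"jaw": 0.1},
  {"linear": [0,0.0035,0.14],"delta_rot": [0,0,0],"jaw": 0.1},
  {"linear": [0,0.0035,0.154],"delta_rot": [0,0,0],"jaw": 0.1},
  {"linear": [0,0.0035,0.154],"delta_rot": [0,0,0],"jaw": 0.1},
  {"linear": [0,0.0035,0.154],"delta_rot": [0,0,0],"jaw": 1},
  {"linear": [0,0.0035,0.154],"delta_rot": [0,0,0],"jaw": 1},
  {"linear": [0,0.0035,0.154],"delta_rot": [0,0,0],"jaw": 1},
  {"linear": [0,0.0035,0.154],"delta_rot": [0,0,0],"jaw": 1},
  {"linear": [0,0.0035,0.154],"delta_rot": [0,0,0],"jaw": 1},
  {"linear": [0,0.0035,0.154],"delta_rot": [0,0,0],"jaw": 1},
])

```text
time: 4.45
ee_pos: [0.4332, -0.1856, 0.1777]
tcp_rot: [0.742, 0.671, 0.0, 0.0]
force: [-0.1, -0.2, -0.1]
width: 0.0014
gripper_force: 0.0
```

Run:
```python
import numpy as np
f=lambda t:np.round(np.array([-(-.103*np.cos(0)-0)*1+(-.103*np.cos(t)+.110*np.sin(t)), -(.103*np.sin(t)+.110*np.cos(t)-.110)])/.6,4)
for t in [.08,.16,.24,.3,.36,.42,.48,.54,.6,.66,.72,.78,.82]: print(t,f(t))
```

```text
0.08 [ 0.0152 -0.0131]
0.16 [ 0.0314 -0.025 ]
0.24 [ 0.0485 -0.0356]
0.3 [ 0.0618 -0.0425]
0.36 [ 0.0756 -0.0487]
0.42 [ 0.0897 -0.0541]
0.48 [ 0.1041 -0.0586]
0.54 [ 0.1187 -0.0622]
0.6 [ 0.1335 -0.0649]
0.66 [ 0.1485 -0.0668]
0.72 [ 0.1635 -0.0677]
0.78 [ 0.1786 -0.0677]
0.82 [ 0.1886 -0.0673]
```

Run:
```python
from h import *
np.set_printoptions(precision=4,suppress=True)
s=telemetry.read_state();print(s['time'],s['ee_pos'],s['width'])
ims=[]
for n in("wrist","scene"):
    c=cam(n);im,d=optics.grab_frame(n);P=cloud(c,d);ims.append(im)
    h,sa,v=np.moveaxis(cv2.cvtColor(im,cv2.COLOR_RGB2HSV),-1,0)
    m=((h<6)|(h>174))&(sa>170)&(v>60)&(P[...,1]<-.1)&(P[...,0]>.35)&(P[...,0]<.5)
    print(n,m.sum(),np.median(P[m&(d>0)],0))
out=np.hstack([cv2.resize(ims[0],(400,300)),cv2.resize(ims[1][180:420,240:560],(400,300))])
cv2.imwrite("pics/w2.png",out[:,:,::-1])
```

```text
4.45 [ 0.4332 -0.1856  0.1777] 0.001362570649350027
wrist 2335 [ 0.4343 -0.166   0.2   ]
scene 162 [ 0.427  -0.2085  0.1971]
```

View pics/w2.png

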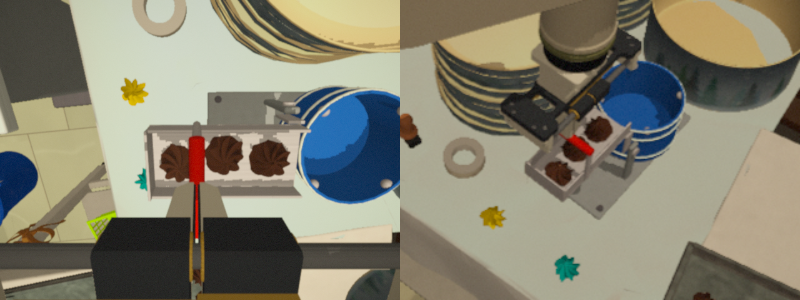

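Run:
```python
from h import *
im,d=optics.grab_frame("wrist");np.savez("w3.npz",im=im,d=d)
s=telemetry.read_state();print(s['width'],s['gripper_force'],s['ee_pos'])
a=cv2.resize(im[180:420,220:420],(500,600),interpolation=cv2.INTER_CUBIC);cv2.imwrite("pics/w3.png",a[:,:,::-1])
c=cam("wrist");P=cloud(c,d)
i=optics.camera_info("wrist");T=np.array(i["hand_eye"])
for v in range(200,440,15): print(v,[ (int(im[v,u,0]),round(float(d[v,u]),3),np.round(P[v,u,2],3)) for u in(290,300,312,320,335)])
```

```text
0.0010508975608733771 0.0 [ 0.43318341 -0.18547398  0.17753828]
200 [(138, 0.253, np.float64(0.121)), (137, 0.252, np.float64(0.122)), (116, 0.224, np.float64(0.15)), (107, 0.228, np.float64(0.146)), (118, 0.253, np.float64(0.121))]
215 [(159, 0.257, np.float64(0.12)), (157, 0.258, np.float64(0.119)), (114, 0.189, np.float64(0.187)), (111, 0.193, np.float64(0.182)), (154, 0.258, np.float64(0.119))]
230 [(209, 0.26, np.float64(0.12)), (154, 0.261, np.float64(0.119)), (171, 0.177, np.float64(0.2)), (173, 0.177, np.float64(0.2)), (154, 0.261, np.float64(0.119))]
245 [(67, 0.255, np.float64(0.128)), (74, 0.253, np.float64(0.129)), (171, 0.178, np.float64(0.201)), (171, 0.179, np.float64(0.2)), (73, 0.256, np.float64(0.127))]
260 [(71, 0.245, np.float64(0.14)), (74, 0.255, np.float64(0.13)), (172, 0.18, np.float64(0.201)), (171, 0.181, np.float64(0.201)), (77, 0.25, np.float64(0.135))]
275 [(79, 0.247, np.float64(0.141)), (65, 0.256, np.float64(0.132)), (172, 0.183, np.float64(0.2)), (171, 0.183, np.float64(0.2)), (219, 0.27, np.float64(0.119))]
290 [(104, 0.264, np.float64(0.128)), (163,
[... 910 characters left out ...]
oat64(0.26)), (29, 0.082, np.float64(0.3))]
380 [(34, 0.075, np.float64(0.307)), (24, 0.076, np.float64(0.306)), (57, 0.124, np.float64(0.265)), (116, 0.08, np.float64(0.303)), (34, 0.076, np.float64(0.306))]
395 [(32, 0.072, np.float64(0.31)), (32, 0.072, np.float64(0.31)), (65, 0.08, np.float64(0.303)), (129, 0.077, np.float64(0.306)), (28, 0.071, np.float64(0.311))]
410 [(38, 0.071, np.float64(0.312)), (43, 0.07, np.float64(0.312)), (79, 0.077, np.float64(0.307)), (139, 0.075, np.float64(0.308)), (38, 0.07, np.float64(0.312))]
425 [(43, 0.07, np.float64(0.313)), (40, 0.071, np.float64(0.312)), (77, 0.077, np.float64(0.307)), (144, 0.075, np.float64(0.309)), (35, 0.071, np.float64(0.313))]
```

View pics/w3.png

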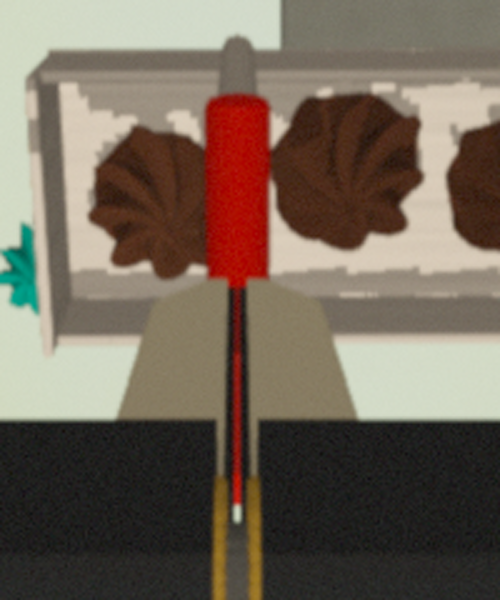

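Run:
```python
from h import *
np.set_printoptions(precision=4,suppress=True)
z=np.load("w3.npz");d=z["d"];i=optics.camera_info("wrist");K=np.array(i["camera_matrix"]);T=np.array(i["hand_eye"]);print(T)
inv=np.linalg.inv(T)
for p in([0,0,0],[0,0,-.019],[0,0,-.03],[.0075,0,0],[.0075,0,-.019],[.0075,0,-.04]):
    q=inv@np.array([*p,1]);q=K@q[:3];print(p,q[:2]/q[2])
for v in range(288,350,4):
    o=[]
    for u in(295,303,322,330):
        x=d[v,u]*np.array([(u-K[0,2])/K[0,0],(v-K[1,2])/K[1,1],1]);o.append((T@np.array([*x,1]))[:3])
    print(v,*o)
```

```text
[[ 0.0002 -0.9551 -0.2963  0.0829]
 [ 1.      0.0001  0.0005 -0.0004]
 [-0.0005 -0.2963  0.9551 -0.1933]
 [ 0.      0.      0.      1.    ]]
[0, 0, 0] [314.9708 286.3043]
[0, 0, -0.019] [315.0419 302.2534]
[0, 0, -0.03] [315.0896 312.9524]
[0.0075, 0, 0] [314.9797 272.7522]
[0.0075, 0, -0.019] [315.0525 287.5867]
[0.0075, 0, -0.04] [315.1512 307.694 ]
288 [-0.0259 -0.0133  0.0575] [ 0.0075 -0.0056 -0.0196] [ 0.0085  0.0032 -0.0217] [-0.0255  0.0102  0.0566]
292 [-0.0291 -0.0134  0.0582] [ 0.0094 -0.0054 -0.0283] [ 0.0092  0.0031 -0.0278] [-0.029   0.0103  0.058 ]
296 [ 0.0096 -0.0087 -0.0329] [ 0.0092 -0.0053 -0.0321] [ 0.0097  0.003  -0.0331] [ 0.0098  0.0064 -0.0335]
300 [ 0.0096 -0.0085 -0.0369] [ 0.0093 -0.0052 -0.0363] [ 0.0097  0.0029 -0.0372] [ 0.0091  0.0063 -0.0359]
304 [ 0.0095 -0.0083 -0.0407] [ 0.0093 -0.005  -0.0403] [ 0.0091  0.0029 -0.0398] [ 0.0087  0.0062 -0.0389]
308 [ 0.0089 -0.0082 -0.0432] [ 0.0093 -0.0049 -0.044 ] [ 0.0094  0.0028 -0.044 ] [ 0.0087  0.0061 -0.0426]
312 [ 0.0094 -0.008  -0.0477] [ 0.0098 -0.0048 -0.0485] [ 0.0094  0.0027 -0.0477] [ 0.009   0.0059
[... 281 characters left out ...]
 [ 0.0091  0.0025 -0.057 ] [ 0.0089  0.0056 -0.0565]
328 [ 0.0098 -0.0074 -0.0612] [ 0.0094 -0.0045 -0.0606] [ 0.0094  0.0025 -0.0605] [ 0.0097  0.0054 -0.0612]
332 [ 0.0096 -0.0073 -0.0638] [ 0.01   -0.0044 -0.0645] [ 0.0097  0.0024 -0.064 ] [ 0.0093  0.0053 -0.0633]
336 [ 0.0097 -0.0072 -0.0669] [ 0.0091 -0.0044 -0.0658] [ 0.0087  0.0024 -0.065 ] [ 0.0091  0.0052 -0.0658]
340 [ 0.009  -0.0071 -0.0683] [ 0.0093 -0.0043 -0.0688] [ 0.01    0.0023 -0.07  ] [ 0.0096  0.0051 -0.0693]
344 [ 0.0088 -0.007  -0.0707] [ 0.0093 -0.0042 -0.0715] [ 0.0094  0.0023 -0.0716] [ 0.0092  0.005  -0.0712]
348 [ 0.0364 -0.0045 -0.1178] [ 0.0362 -0.0028 -0.1175] [ 0.0096  0.0022 -0.0745] [ 0.0353  0.003  -0.1161]
```

The wrist crop shows the closed fingers ending just above the bar, which runs from (238,95) to (238,280) in the crop. Depth puts the fingertips and the gripper body about 29 mm further back than the stated TCP. So the fingers closed over the bar, not on it. I'll open, go part of the way down to a height that is safe either way, and test the grip.

>>> play_rows([
  {"linear": [0,0,-0.01],"delta_rot": [0,0,0],"jaw": 0.1},
  {"linear": [0,0,-0.01],"delta_rot": [0,0,0],"jaw": 0.1},
  {"linear": [0,0,-0.01],"delta_rot": [0,0,0],"jaw": 0.1},
  {"linear": [0,0,-0.01],"delta_rot": [0,0,0],"jaw": 0.1},
  {"linear": [0,0,0],"delta_rot": [0,0,0],"jaw": 0.1},
  {"linear": [0,0,0.015],"delta_rot": [0,0,0],"jaw": 0.1},
  {"linear": [0,0,0.029],"delta_rot": [0,0,0],"jaw": 0.1},
  {"linear": [0,0,0.029],"delta_rot": [0,0,0],"jaw": 0.1},
])

```text
time: 5.4
ee_pos: [0.432, -0.1848, 0.1579]
tcp_rot: [0.742, 0.671, -0.001, -0.002]
force: [-0.1, 1.1, -0.3]
width: 0.0418
gripper_force: 0.0
```

Run:
```python
from h import *
np.set_printoptions(precision=4,suppress=True)
s=telemetry.read_state();print(s['time'],s['ee_pos'],s['width'],s['force'])
im,d=optics.grab_frame("wrist");cv2.imwrite("pics/w4.png",im[120:420,100:500,::-1])
i=optics.camera_info("wrist");K=np.array(i["camera_matrix"]);T=np.array(i["hand_eye"])
v,u=np.mgrid[0:480,0:640];p=np.stack([(u-K[0,2])/K[0,0]*d,(v-K[1,2])/K[1,1]*d,d],-1)@T[:3,:3].T+T[:3,3]
m=(d>0)&(abs(p[...,0])<.012)&(abs(p[...,1])<.05)&(abs(p[...,1])>.018)&(p[...,2]>-.06)&(p[...,2]<.012)
q=p[m];print(m.sum(),np.histogram(q[:,2],bins=np.arange(-.06,.013,.004)))
for sg in(-1,1):
    a=q[q[:,1]*sg>0];print(sg,len(a),np.percentile(a[:,2],[95,99,100]) if len(a) else 0)
```

```text
5.4 [ 0.432  -0.1848  0.1579] 0.04178439332927601 [-0.1065  1.0607 -0.3359]
3538 (array([544, 508, 473, 425, 380, 370, 304, 204,  44,   0,   0,   0,   0,
         0,   0,   0,  46, 240]), array([-0.06 , -0.056, -0.052, -0.048, -0.044, -0.04 , -0.036, -0.032,
       -0.028, -0.024, -0.02 , -0.016, -0.012, -0.008, -0.004,  0.   ,
        0.004,  0.008,  0.012]))
-1 1899 [0.009  0.0108 0.0118]
1 1639 [-0.03   -0.0266  0.0119]
```

View pics/w4.png

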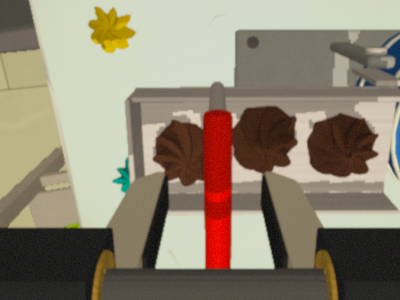

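The crop shows the open fingers straddling the bar (column 217), and no finger surface beyond tool z of -0.026. So the real fingertips are about 27 mm short of the reported TCP, and from here I place the grasp point 46 mm behind it. I'll descend the last 9 mm and close.

>>> play_rows([
  {"linear": [0,0.001,0.013],"delta_rot": [0,0,0],"jaw": 0.1},
  {"linear": [0,0.001,0.013],"delta_rot": [0,0,0],"jaw": 1},
  {"linear": [0,0.001,0.013],"delta_rot": [0,0,0],"jaw": 1},
  {"linear": [0,0.001,0.013],"delta_rot": [0,0,0],"jaw": 1},
  {"linear": [0,0.001,0.013],"delta_rot": [0,0,0],"jaw": 1},
  {"linear": [0,0.001,0.013],"delta_rot": [0,0,0],"jaw": 1},
  {"linear": [0,0.001,0.013],"delta_rot": [0,0,0],"jaw": 1},
])

```text
time: 6.15
ee_pos: [0.4335, -0.1855, 0.1526]
tcp_rot: [0.742, 0.671, -0.0, -0.0]
force: [-4.1, 1.9, 3.7]
width: 0.0109
gripper_force: 30.0
```

The bar is gripped: width 11 mm, 30 N. Now I'll swing it along the arc.

>>> play_rows([
  {"linear": [0,0.0075,-0.0068],"delta_rot": [0,0,0],"jaw": 1},
  {"linear": [0,0.0152,-0.0131],"delta_rot": [0,0,0],"jaw": 1},
  {"linear": [0,0.0232,-0.0192],"delta_rot": [0,0,0],"jaw": 1},
  {"linear": [0,0.0314,-0.025],"delta_rot": [0,0,0],"jaw": 1},
  {"linear": [0,0.0399,-0.0304],"delta_rot": [0,0,0],"jaw": 1},
  {"linear": [0,0.0485,-0.0356],"delta_rot": [0,0,0],"jaw": 1},
  {"linear": [0,0.0551,-0.0391],"delta_rot": [0,0,0],"jaw": 1},
  {"linear": [0,0.0618,-0.0425],"delta_rot": [0,0,0],"jaw": 1},
  {"linear": [0,0.0687,-0.0457],"delta_rot": [0,0,0],"jaw": 1},
  {"linear": [0,0.0756,-0.0487],"delta_rot": [0,0,0],"jaw": 1},
  {"linear": [0,0.0826,-0.0515],"delta_rot": [0,0,0],"jaw": 1},
  {"linear": [0,0.0897,-0.0541],"delta_rot": [0,0,0],"jaw": 1},
])

```text
time: 7.35
ee_pos: [0.4871, -0.191, 0.1854]
tcp_rot: [0.742, 0.671, -0.0, -0.0]
force: [-4.4, -1.2, 3.1]
width: 0.0108
gripper_force: 30.0
```

>>> play_rows([
  {"linear": [0,0.0072,-0.0023],"delta_rot": [0,0,0],"jaw": 1},
  {"linear": [0,0.0144,-0.0045],"delta_rot": [0,0,0],"jaw": 1},
  {"linear": [0,0.0217,-0.0064],"delta_rot": [0,0,0],"jaw": 1},
  {"linear": [0,0.029,-0.0081],"delta_rot": [0,0,0],"jaw": 1},
  {"linear": [0,0.0364,-0.0096],"delta_rot": [0,0,0],"jaw": 1},
  {"linear": [0,0.0438,-0.0108],"delta_rot": [0,0,0],"jaw": 1},
  {"linear": [0,0.0513,-0.0119],"delta_rot": [0,0,0],"jaw": 1},
  {"linear": [0,0.0588,-0.0127],"delta_rot": [0,0,0],"jaw": 1},
  {"linear": [0,0.0663,-0.0133],"delta_rot": [0,0,0],"jaw": 1},
  {"linear": [0,0.0738,-0.0136],"delta_rot": [0,0,0],"jaw": 1},
  {"linear": [0,0.0889,-0.0136],"delta_rot": [0,0,0],"jaw": 1},
  {"linear": [0,0.0939,-0.0134],"delta_rot": [0,0,0],"jaw": 1},
])

```text
time: 8.55
ee_pos: [0.5444, -0.1967, 0.1929]
tcp_rot: [0.741, 0.671, 0.0, 0.0]
force: [-3.7, -2.9, 1.2]
width: 0.0112
gripper_force: 30.0
```

>>> play_rows([
  {"linear": [0,0,0],"delta_rot": [0,0,0],"jaw": 1},
  {"linear": [0,0,0],"delta_rot": [0,0,0],"jaw": 1},
  {"linear": [0,0,0],"delta_rot": [0,0,0],"jaw": 1},
  {"linear": [0,0,0],"delta_rot": [0,0,0],"jaw": 1},
  {"linear": [0,0,0],"delta_rot": [0,0,0],"jaw": 1},
])

```text
time: 9.05
ee_pos: [0.5433, -0.1966, 0.1929]
tcp_rot: [0.742, 0.671, -0.0, 0.0]
force: [-1.5, -3.8, 2.3]
width: 0.0111
gripper_force: 30.0
```

Run:
```python
from h import *
a,_=optics.grab_frame("wrist");b,_=optics.grab_frame("scene")
out=np.hstack([cv2.resize(a,(400,300)),cv2.resize(b[180:420,240:560],(400,300))])
cv2.imwrite("pics/w5.png",out[:,:,::-1])
```

```text
(no output)
```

View pics/w5.png

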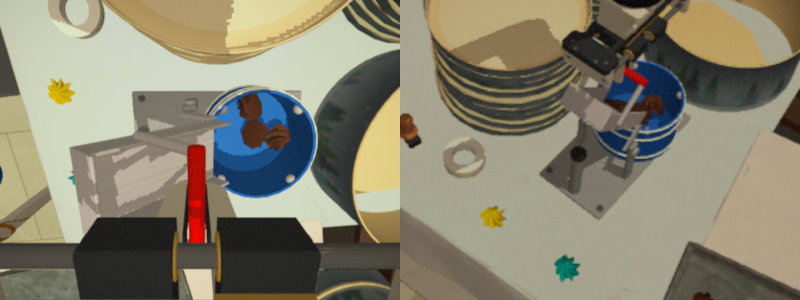

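The tipped tray is empty and all three chocolates lie in the tub, at (248,105), (256,133) and (276,136). Next I lower the tray.

>>> play_rows([
  {"linear": [0,-0.0201,-0.0002],"delta_rot": [0,0,0],"jaw": 1},
  {"linear": [0,-0.0351,0.0007],"delta_rot": [0,0,0],"jaw": 1},
  {"linear": [0,-0.0501,0.0026],"delta_rot": [0,0,0],"jaw": 1},
  {"linear": [0,-0.0649,0.0053],"delta_rot": [0,0,0],"jaw": 1},
  {"linear": [0,-0.0795,0.0089],"delta_rot": [0,0,0],"jaw": 1},
  {"linear": [0,-0.0939,0.0134],"delta_rot": [0,0,0],"jaw": 1},
  {"linear": [0,-0.108,0.0188],"delta_rot": [0,0,0],"jaw": 1},
  {"linear": [0,-0.1218,0.025],"delta_rot": [0,0,0],"jaw": 1},
  {"linear": [0,-0.1351,0.0319],"delta_rot": [0,0,0],"jaw": 1},
  {"linear": [0,-0.1522,0.0425],"delta_rot": [0,0,0],"jaw": 1},
  {"linear": [0,-0.1684,0.0544],"delta_rot": [0,0,0],"jaw": 1},
  {"linear": [0,-0.1826,0.0665],"delta_rot": [0,0,0],"jaw": 1},
])

```text
time: 10.35
ee_pos: [0.4335, -0.185, 0.1522]
tcp_rot: [0.741, 0.671, 0.0, -0.0]
force: [1.7, 2.5, -0.0]
width: 0.011
gripper_force: 30.0
```

>>> play_rows([
  {"linear": [0,0,0],"delta_rot": [0,0,0],"jaw": 1},
  {"linear": [0,0,0],"delta_rot": [0,0,0],"jaw": 0.1},
  {"linear": [0,0,0],"delta_rot": [0,0,0],"jaw": 0.1},
  {"linear": [0,0,0],"delta_rot": [0,0,0],"jaw": 0.1},
  {"linear": [0,0,0],"delta_rot": [0,0,0],"jaw": 0.1},
  {"linear": [0,0,0],"delta_rot": [0,0,0],"jaw": 0.1},
  {"linear": [0,0,-0.08],"delta_rot": [0,0,0],"jaw": 0.1},
  {"linear": [0,0,-0.16],"delta_rot": [0,0,0],"jaw": 0.1},
  {"linear": [0,0,-0.25],"delta_rot": [0,0,0],"jaw": 0.1},
  {"linear": [0,0,-0.25],"delta_rot": [0,0,0],"jaw": 0.1},
])

```text
time: 11.35
ee_pos: [0.4369, -0.187, 0.3109]
tcp_rot: [0.741, 0.671, 0.002, 0.005]
force: [0.4, -0.2, 0.5]
width: 0.042
gripper_force: 0.0
```

```bash
python3 -c "
from h import *
a,d=optics.grab_frame('scene');P=cloud(cam('scene'),d)
h,s,v=np.moveaxis(cv2.cvtColor(a,cv2.COLOR_RGB2HSV),-1,0)
m=((h<6)|(h>174))&(s>170)&(v>90)&(P[...,0]>.35)&(P[...,0]<.6)&(P[...,1]<-.1)&(P[...,2]>.15)
print('bar',m.sum(),P[m].mean(0))
print(go([.39,.207,.27],.37),go([.389,.207,.16],.37))"
```

```text
bar 283 [ 0.4300015  -0.18845179  0.19787189]
(array([ 0.6453, -0.1427,  0.0602]), array([ 0.0021,  0.0016, -0.1496])) (array([ 0.6458, -0.1457,  0.2435]), array([ 0.0021,  0.0016, -0.1496]))
```

Run:
```python
from h import *
np.set_printoptions(precision=3,suppress=True,linewidth=150)
Q=np.concatenate([cloud(cam(n),np.load(n+".npz")["d"])[np.load(n+".npz")["d"]>0] for n in("scene","top")])
v=Q[:,:2]-[.6165,-.204];rr=np.hypot(*v.T);a=np.degrees(np.arctan2(v[:,1],v[:,0]))
for k in range(-180,180,20):
    m=(a>=k)&(a<k+20)
    print(k,[round(float(np.percentile(Q[m&(rr>=r0)&(rr<r0+.01)][:,2],98)),3) if (m&(rr>=r0)&(rr<r0+.01)).sum()>3 else None for r0 in(.08,.09,.1,.11,.12,.13)])
```

```text
-180 [0.143, 0.144, 0.143, 0.144, 0.145, 0.143]
-160 [0.114, 0.099, 0.097, 0.009, 0.008, 0.006]
-140 [0.005, 0.005, 0.005, 0.005, 0.005, 0.005]
-120 [0.005, 0.005, 0.006, 0.006, 0.006, 0.006]
-100 [0.005, 0.005, 0.005, 0.006, 0.005, 0.005]
-80 [0.005, 0.004, 0.005, 0.007, 0.006, 0.005]
-60 [0.01, 0.007, 0.004, 0.005, 0.005, 0.082]
-40 [0.009, 0.007, 0.123, 0.124, 0.124, 0.123]
-20 [None, 0.124, 0.124, None, None, None]
0 [0.011, 0.091, 0.124, 0.124, 0.125, 0.124]
20 [0.011, 0.01, 0.006, 0.006, 0.006, 0.123]
40 [0.01, 0.009, 0.01, 0.01, 0.008, 0.007]
60 [0.01, 0.009, 0.009, 0.183, 0.183, 0.183]
80 [0.008, 0.003, 0.183, 0.181, 0.168, 0.168]
100 [0.006, 0.005, 0.183, 0.182, 0.174, 0.168]
120 [0.011, 0.084, 0.008, 0.014, 0.182, 0.182]
140 [0.144, 0.143, 0.144, 0.144, 0.144, 0.143]
160 [0.124, 0.138, 0.145, 0.146, 0.14, 0.143]
```

```bash
python3 -c "
from h import *
print(telemetry.read_state()['ee_pos'],go([.389,.207,.2],-.1))"
```

```text
[ 0.43631397 -0.18665733  0.30811279] (array([ 0.6456, -0.1452,  0.1769]), array([0.0024, 0.0011, 0.0001]))
```

>>> play_rows([
  {"linear": [0.643,-0.139,0.05],"delta_rot": [0,0,0],"jaw": -0.3},
  {"linear": [0.643,-0.139,0.05],"delta_rot": [0,0,0],"jaw": -0.3},
  {"linear": [0.643,-0.139,0.05],"delta_rot": [0,0,0],"jaw": -0.3},
  {"linear": [0.643,-0.139,0.05],"delta_rot": [0,0,0],"jaw": -0.3},
  {"linear": [0.643,-0.139,0.1667],"delta_rot": [0,0,0],"jaw": -0.3},
  {"linear": [0.643,-0.139,0.1667],"delta_rot": [0,0,0],"jaw": -0.3},
  {"linear": [0.643,-0.139,0.1667],"delta_rot": [0,0,0],"jaw": -0.3},
  {"linear": [0.643,-0.139,0.1667],"delta_rot": [0,0,0],"jaw": -0.3},
  {"linear": [0.643,-0.139,0.1667],"delta_rot": [0,0,0],"jaw": -0.3},
  {"linear": [0.643,-0.139,0.1667],"delta_rot": [0,0,0],"jaw": -0.3},
  {"linear": [0.643,-0.139,0.1667],"delta_rot": [0,0,0],"jaw": -0.3},
])

```text
time: 12.5
ee_pos: [0.3898, 0.2059, 0.2026]
tcp_rot: [0.741, 0.671, -0.001, 0.0]
force: [-0.8, -0.7, 0.3]
width: 0.0609
gripper_force: 0.0
```

Run:
```python
from h import *
np.set_printoptions(precision=4,suppress=True)
s=telemetry.read_state();print(s['time'],s['ee_pos'],s['width'])
c=cam("wrist");im,d=optics.grab_frame("wrist");P=cloud(c,d);cv2.imwrite("pics/w6.png",im[:,:,::-1])
h,sa,v=np.moveaxis(cv2.cvtColor(im,cv2.COLOR_RGB2HSV),-1,0)
m=(d>0)&(P[...,2]>.06)&(P[...,2]<.072)&(np.hypot(P[...,0]-.389,P[...,1]-.207)<.035)&(v<70)
q=P[m];print("knob top",m.sum(),q.mean(0),q.min(0),q.max(0),cv2.minEnclosingCircle(q[:,:2].astype(np.float32)))
m=(h>4)&(h<22)&(sa>150)&(v>60)
cs=max(cv2.findContours(m.astype(np.uint8),cv2.RETR_EXTERNAL,cv2.CHAIN_APPROX_NONE)[0],key=len)[:,0]
w=np.array([atz(c,a,.034)[:2] for a in cs],np.float32);w=w[(cs[:,1]<330)&(cs[:,1]>3)];print("lid",cv2.fitEllipse(w),np.median(P[m&(d>0)],0))
```

```text
12.5 [0.3898 0.2059 0.2026] 0.06091973422468057
knob top 1130 [0.3912 0.2109 0.0655] [0.3758 0.1946 0.0602] [0.4065 0.226  0.0681] ((0.39121192693710327, 0.21036233007907867), 0.016287175938487053)
lid ((0.3910757601261139, 0.20933905243873596), (0.1412324756383896, 0.14141952991485596), 3.6426868438720703) [0.3956 0.2234 0.034 ]
```

View pics/w6.png

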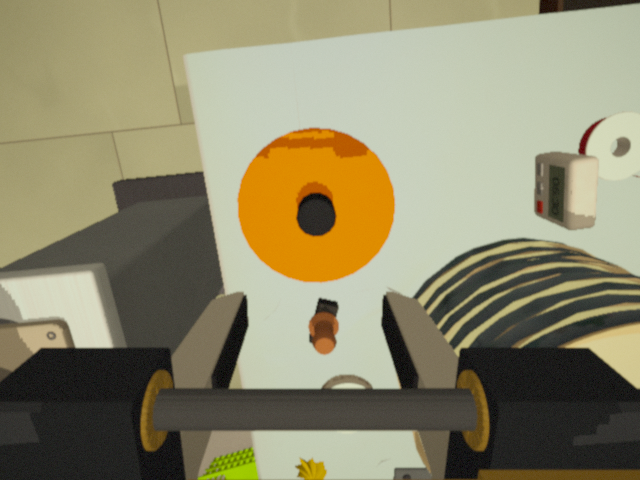

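The wrist view shows the lid centred at (316,205) with its knob top at (316,214); the stamp at (323,327) is clear of the fingers. The knob is at about (0.391, 0.2095), so I'll grasp it.

>>> play_rows([
  {"linear": [0.0036,0.003,0.08],"delta_rot": [0,0,0],"jaw": -0.3},
  {"linear": [0.0036,0.003,0.16],"delta_rot": [0,0,0],"jaw": -0.3},
  {"linear": [0.0036,0.003,0.23],"delta_rot": [0,0,0],"jaw": -0.3},
  {"linear": [0.0036,0.003,0.28],"delta_rot": [0,0,0],"jaw": -0.3},
  {"linear": [0.0036,0.003,0.31],"delta_rot": [0,0,0],"jaw": -0.3},
  {"linear": [0.0036,0.003,0.31],"delta_rot": [0,0,0],"jaw": -0.3},
  {"linear": [0.0036,0.003,0.31],"delta_rot": [0,0,0],"jaw": 1},
  {"linear": [0.0036,0.003,0.31],"delta_rot": [0,0,0],"jaw": 1},
  {"linear": [0.0036,0.003,0.31],"delta_rot": [0,0,0],"jaw": 1},
  {"linear": [0.0036,0.003,0.31],"delta_rot": [0,0,0],"jaw": 1},
  {"linear": [0.0036,0.003,0.31],"delta_rot": [0,0,0],"jaw": 1},
  {"linear": [0.0036,0.003,0.31],"delta_rot": [0,0,0],"jaw": 1},
])

```text
time: 13.75
ee_pos: [0.3927, 0.2089, 0.0182]
tcp_rot: [0.741, 0.671, 0.001, 0.0]
force: [-2.5, -1.6, 7.0]
width: 0.0335
gripper_force: 30.0
```

>>> play_rows([
  {"linear": [0,0,-0.04],"delta_rot": [0,0,0],"jaw": 1},
  {"linear": [0,0,-0.1],"delta_rot": [0,0,0],"jaw": 1},
  {"linear": [0,0,-0.17],"delta_rot": [0,0,0],"jaw": 1},
  {"linear": [0,0,-0.24],"delta_rot": [0,0,0],"jaw": 1},
  {"linear": [0,0,-0.31],"delta_rot": [0,0,0],"jaw": 1},
  {"linear": [0,0,-0.38],"delta_rot": [0,0,0],"jaw": 1},
  {"linear": [0,0,-0.43],"delta_rot": [0,0,0],"jaw": 1},
  {"linear": [0,0,-0.46],"delta_rot": [0,0,0],"jaw": 1},
  {"linear": [0,0,-0.46],"delta_rot": [0,0,0],"jaw": 1},
  {"linear": [0,0,-0.46],"delta_rot": [0,0,0],"jaw": 1},
])

```text
time: 14.75
ee_pos: [0.3918, 0.2086, 0.2923]
tcp_rot: [0.741, 0.671, -0.0, -0.0]
force: [-0.2, -0.6, -1.9]
width: 0.0334
gripper_force: 30.0
```

>>> play_rows([
  {"linear": [-0.05,0.034,0],"delta_rot": [0,0,0],"jaw": 1},
  {"linear": [-0.11,0.075,0],"delta_rot": [0,0,0],"jaw": 1},
  {"linear": [-0.17,0.116,0],"delta_rot": [0,0,0],"jaw": 1},
  {"linear": [-0.23,0.157,0],"delta_rot": [0,0,0],"jaw": 1},
  {"linear": [-0.29,0.199,0],"delta_rot": [0,0,0],"jaw": 1},
  {"linear": [-0.35,0.24,0],"delta_rot": [0,0,0],"jaw": 1},
  {"linear": [-0.41,0.281,0],"delta_rot": [0,0,0],"jaw": 1},
  {"linear": [-0.47,0.322,0],"delta_rot": [0,0,0],"jaw": 1},
  {"linear": [-0.53,0.363,0],"delta_rot": [0,0,0],"jaw": 1},
  {"linear": [-0.59,0.404,0],"delta_rot": [0,0,0],"jaw": 1},
  {"linear": [-0.63,0.431,0],"delta_rot": [0,0,0],"jaw": 1},
  {"linear": [-0.647,0.443,0],"delta_rot": [0,0,0],"jaw": 1},
])

```text
time: 15.95
ee_pos: [0.6171, -0.2066, 0.2889]
tcp_rot: [0.742, 0.67, -0.001, -0.002]
force: [0.0, 0.5, -1.0]
width: 0.0334
gripper_force: 30.0
```

>>> play_rows([
  {"linear": [0,0,0],"delta_rot": [0,0,0],"jaw": 1},
  {"linear": [0,0,0],"delta_rot": [0,0,0],"jaw": 1},
  {"linear": [0,0,0],"delta_rot": [0,0,0],"jaw": 1},
])

```text
time: 16.25
ee_pos: [0.6172, -0.203, 0.2922]
tcp_rot: [0.741, 0.671, -0.0, -0.001]
force: [0.9, -0.1, -2.5]
width: 0.0333
gripper_force: 30.0
```

Run:
```python
from h import *
np.set_printoptions(precision=4,suppress=True)
s=telemetry.read_state();print(s['time'],s['ee_pos'],s['width'],s['force'])
ims=[]
from scipy.optimize import least_squares
def circ(p):
    f=lambda q:np.hypot(p[:,0]-q[0],p[:,1]-q[1])-q[2]
    return least_squares(f,[*p[:,:2].mean(0),.07],loss="soft_l1",f_scale=.002).x
for n in("wrist","top","scene"):
    c=cam(n);im,d=optics.grab_frame(n);P=cloud(c,d);ims.append(im)
    h,sa,v=np.moveaxis(cv2.cvtColor(im,cv2.COLOR_RGB2HSV),-1,0)
    m=(h>4)&(h<22)&(sa>150)&(v>60)&(d>0)&(np.hypot(P[...,0]-.6165,P[...,1]+.204)<.1)&(P[...,2]>.2)
    p=P[m];A=np.c_[p[:,:2]-p[:,:2].mean(0),np.ones(len(p))];k=np.linalg.lstsq(A,p[:,2],rcond=None)[0]
    print(n,m.sum(),"flange z, slope",k[2],k[:2])
    cs=max(cv2.findContours(m.astype(np.uint8),cv2.RETR_EXTERNAL,cv2.CHAIN_APPROX_NONE)[0],key=len)[:,0]
    w=np.array([atz(c,a,k[2])[:2] for a in cs]);print(circ(w))
    m=(np.hypot(P[...,0]-.6165,P[...,1]+.204)<.085)&(P[...,2]>.092)&(P[...,2]<.104)
    if m.sum()>30: print("rim",m.sum(),circ(P[m]))
out=np.hstack([cv2.resize(ims[0],(400,300)),cv2.resize(ims[2][130:370,280:600],(400,300))])
cv2.imwrite("pics/w7.png",out[:,:,::-1])
```

```text
16.25 [ 0.6172 -0.203   0.2922] 0.03333444647656942 [ 0.8505 -0.0762 -2.4795]
wrist 47750 flange z, slope 0.31729770792748285 [0.0834 0.0145]
[ 0.6183 -0.1892  0.0601]
rim 483 [ 0.6161 -0.2178  0.0802]
top 1525 flange z, slope 0.322066631677829 [-0.735   0.3817]
[ 0.6164 -0.1954  0.0628]
rim 222 [ 0.6186 -0.2051  0.0669]
scene 3502 flange z, slope 0.3118734925375773 [-0.0022 -0.0361]
[ 0.6042 -0.2095  0.0679]
rim 591 [ 0.6142 -0.2042  0.0655]
```

View pics/w7.png

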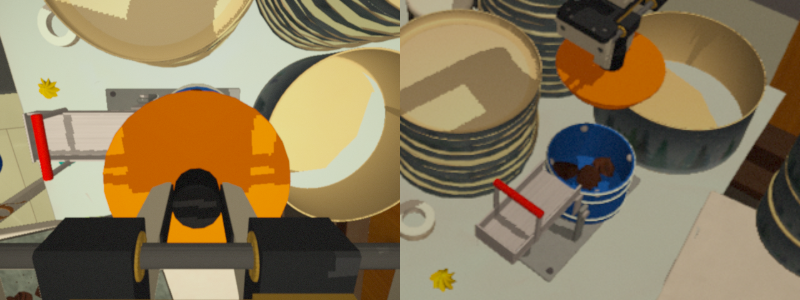

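The wrist view shows the lid gripped level over the tub, with its edge clear of the tray. The scene view shows the tray back level with the chocolates in the tub at (580,172). I'll go down to just above the rim, then press step by step.

>>> play_rows([
  {"linear": [-0.001,0.001,0.05],"delta_rot": [0,0,0],"jaw": 1},
  {"linear": [-0.001,0.001,0.12],"delta_rot": [0,0,0],"jaw": 1},
  {"linear": [-0.001,0.001,0.19],"delta_rot": [0,0,0],"jaw": 1},
  {"linear": [-0.001,0.001,0.25],"delta_rot": [0,0,0],"jaw": 1},
  {"linear": [-0.001,0.001,0.285],"delta_rot": [0,0,0],"jaw": 1},
  {"linear": [-0.001,0.001,0.285],"delta_rot": [0,0,0],"jaw": 1},
  {"linear": [-0.001,0.001,0.285],"delta_rot": [0,0,0],"jaw": 1},
])

```text
time: 17.1
ee_pos: [0.6183, -0.2045, 0.1228]
tcp_rot: [0.741, 0.671, 0.0, 0.0]
force: [0.0, 0.4, -1.0]
width: 0.0336
gripper_force: 30.0
```

Run:
```python
from h import *
np.set_printoptions(precision=4,suppress=True)
s=telemetry.read_state();print(s['time'],s['ee_pos'],s['width'],s['force'])
from scipy.optimize import least_squares
for n in("top","scene"):
    c=cam(n);im,d=optics.grab_frame(n);P=cloud(c,d)
    h,sa,v=np.moveaxis(cv2.cvtColor(im,cv2.COLOR_RGB2HSV),-1,0)
    m=(h>4)&(h<22)&(sa>150)&(v>60)&(d>0)&(np.hypot(P[...,0]-.6165,P[...,1]+.204)<.1)&(P[...,2]>.12)&(P[...,2]<.17)
    zf=np.median(P[m][:,2]);cs=np.concatenate([a[:,0] for a in cv2.findContours(m.astype(np.uint8),cv2.RETR_EXTERNAL,cv2.CHAIN_APPROX_NONE)[0]])
    w=np.array([atz(c,a,zf)[:2] for a in cs])
    f=lambda q:np.hypot(w[:,0]-q[0],w[:,1]-q[1])-.0715
    o=least_squares(f,[.6165,-.204],loss="soft_l1",f_scale=.001);print(n,m.sum(),zf,o.x,np.mean(abs(o.fun)<.002))
```

```text
17.1 [ 0.6183 -0.2045  0.1228] 0.033637897587042734 [ 0.0472  0.4384 -0.9934]
top 905 0.13788595351862382 [ 0.643  -0.2201] 0.16744186046511628
scene 2461 0.13797654235270254 [ 0.616  -0.2058] 0.6504854368932039
```

>>> play_rows([
  {"linear": [0.0015,-0.0018,0.005],"delta_rot": [0,0,0],"jaw": 1},
  {"linear": [0.0015,-0.0018,0.01],"delta_rot": [0,0,0],"jaw": 1},
  {"linear": [0.0015,-0.0018,0.015],"delta_rot": [0,0,0],"jaw": 1},
  {"linear": [0.0015,-0.0018,0.02],"delta_rot": [0,0,0],"jaw": 1},
  {"linear": [0.0015,-0.0018,0.025],"delta_rot": [0,0,0],"jaw": 1},
  {"linear": [0.0015,-0.0018,0.025],"delta_rot": [0,0,0],"jaw": 1},
  {"linear": [0.0015,-0.0018,0.025],"delta_rot": [0,0,0],"jaw": 1},
])

```text
time: 17.9
ee_pos: [0.6171, -0.2038, 0.1067]
tcp_rot: [0.742, 0.671, -0.0, -0.0]
force: [-0.5, -0.3, -2.3]
width: 0.0331
gripper_force: 30.0
```

>>> play_rows([
  {"linear": [0,0,0.003],"delta_rot": [0,0,0],"jaw": 1},
  {"linear": [0,0,0.006],"delta_rot": [0,0,0],"jaw": 1},
  {"linear": [0,0,0.009],"delta_rot": [0,0,0],"jaw": 1},
  {"linear": [0,0,0.012],"delta_rot": [0,0,0],"jaw": 1},
  {"linear": [0,0,0.012],"delta_rot": [0,0,0],"jaw": 1},
])

```text
time: 18.4
ee_pos: [0.6188, -0.2045, 0.1025]
tcp_rot: [0.742, 0.671, 0.001, 0.002]
force: [-1.6, -0.0, 7.9]
width: 0.0335
gripper_force: 30.0
```

>>> play_rows([
  {"linear": [0,0,0.003],"delta_rot": [0,0,0],"jaw": 1},
  {"linear": [0,0,0.006],"delta_rot": [0,0,0],"jaw": 1},
  {"linear": [0,0,0.009],"delta_rot": [0,0,0],"jaw": 1},
  {"linear": [0,0,0.012],"delta_rot": [0,0,0],"jaw": 1},
  {"linear": [0,0,0.012],"delta_rot": [0,0,0],"jaw": 1},
])

```text
time: 18.9
ee_pos: [0.6176, -0.2038, 0.0919]
tcp_rot: [0.742, 0.671, 0.0, 0.0]
force: [4.8, -2.0, -8.4]
width: 0.0335
gripper_force: 30.0
```

>>> play_rows([
  {"linear": [0,0,0.003],"delta_rot": [0,0,0],"jaw": 1},
  {"linear": [0,0,0.006],"delta_rot": [0,0,0],"jaw": 1},
  {"linear": [0,0,0.009],"delta_rot": [0,0,0],"jaw": 1},
  {"linear": [0,0,0.009],"delta_rot": [0,0,0],"jaw": 1},
])

```text
time: 19.3
ee_pos: [0.6169, -0.2038, 0.0873]
tcp_rot: [0.742, 0.671, -0.0, -0.0]
force: [-1.9, 0.3, 1.1]
width: 0.0335
gripper_force: 30.0
```

>>> play_rows([
  {"linear": [0,0,0.003],"delta_rot": [0,0,0],"jaw": 1},
  {"linear": [0,0,0.006],"delta_rot": [0,0,0],"jaw": 1},
  {"linear": [0,0,0.006],"delta_rot": [0,0,0],"jaw": 1},
  {"linear": [0,0,0.006],"delta_rot": [0,0,0],"jaw": 1},
])

```text
time: 19.7
ee_pos: [0.617, -0.2038, 0.0872]
tcp_rot: [0.741, 0.671, -0.0, 0.0]
force: [-14.8, 5.1, 22.3]
width: 0.0335
gripper_force: 30.0
```

The lid has landed: z no longer changes while the force rises. I'll ease back to around 10 N and check.

>>> play_rows([
  {"linear": [0,0,-0.0025],"delta_rot": [0,0,0],"jaw": 1},
  {"linear": [0,0,-0.0025],"delta_rot": [0,0,0],"jaw": 1},
  {"linear": [0,0,-0.0025],"delta_rot": [0,0,0],"jaw": 1},
  {"linear": [0,0,-0.0025],"delta_rot": [0,0,0],"jaw": 1},
  {"linear": [0,0,-0.0025],"delta_rot": [0,0,0],"jaw": 1},
])

```text
time: 20.2
ee_pos: [0.6173, -0.2039, 0.0872]
tcp_rot: [0.741, 0.671, 0.0, 0.0]
force: [-7.3, 4.3, 13.1]
width: 0.0331
gripper_force: 30.0
```

Run:
```python
from h import *
np.set_printoptions(precision=4,suppress=True)
s=telemetry.read_state();print(s['time'],s['ee_pos'],s['force'])
ims=[]
for n in("scene","wrist"):
    c=cam(n);im,d=optics.grab_frame(n);P=cloud(c,d);ims.append(im)
    h,sa,v=np.moveaxis(cv2.cvtColor(im,cv2.COLOR_RGB2HSV),-1,0)
    m=(h>4)&(h<22)&(sa>150)&(v>60)&(d>0)&(np.hypot(P[...,0]-.6165,P[...,1]+.204)<.078)&(P[...,2]>.08)&(P[...,2]<.13)
    p=P[m];k=np.linalg.lstsq(np.c_[p[:,:2]-[.6165,-.204],np.ones(len(p))],p[:,2],rcond=None)[0];print(n,m.sum(),k)
    m=((h<6)|(h>174))&(sa>170)&(v>90)&(P[...,0]>.35)&(P[...,0]<.6)&(P[...,1]<-.1)&(P[...,2]>.15)
    if m.sum(): print('bar',m.sum(),P[m].mean(0))
out=np.hstack([cv2.resize(ims[1],(400,300)),cv2.resize(ims[0][130:370,280:600],(400,300))])
cv2.imwrite("pics/w8.png",out[:,:,::-1]);print(telemetry.read_state()['force'])
```

```text
20.2 [ 0.6173 -0.2039  0.0872] [-7.2914  4.3464 13.0959]
scene 2231 [-0.0013 -0.0002  0.1011]
bar 286 [ 0.43   -0.1882  0.1979]
wrist 43678 [ 0.0003 -0.0016  0.1028]
[-8.3325  2.8618 12.626 ]
```

View pics/w8.png

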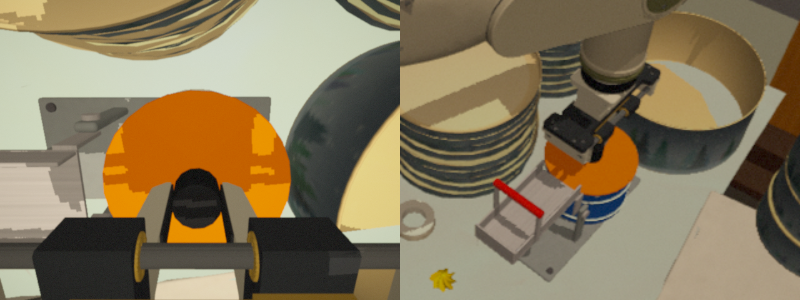

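The lid sits flush and level on the tub: its flange top is at z = 0.103, as it should be. The tray is level, the knob is gripped at 30 N and the lid is pressed down with about 13 N, so I'm handing in.

```bash
python3 -c "
from station import r
print(r.job_done())"
```

```text
the job is handed in; nothing more can be done
None
```

The job is handed in with all three chocolates in the tub, the tray level again, and the lid seated flush, still gripped at 30 N and pressed down with about 13 N; the hand-in returned no verdict.

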